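# Gather the lunch kit into the wooden caddy

### The arm

A 6-joint arm with a two-finger parallel gripper is mounted at the origin on the work surface. World frame = base frame: x ahead of the robot, y to its left, z up, the work surface at z = 0. Lengths are in m, angles in rad, forces in N, time in s.
With the tool pointing down it reaches from about 0.35 to 0.975 m from the base axis. Payload 4.9 kg.
Tool frame: the origin (TCP) lies at the very end of the fingers, on their centre line; the grasp point (between the pads) lies 19 mm behind it; z points along the fingers, x is the direction in which the jaws open and shut, and the axes are right-handed (so a half turn about z gives the same grasp; the last joint's range is limited). The gripper opens to 85 mm and grips with 20 to 120 N. Pads are 22 mm wide; open, the fingers measure 114 mm over their backs; the gripper's body (76 mm by 85 mm) begins 54 mm behind the grasp point. The pads swing forward as they close: fully open they stand 13 mm farther back than shut.
Start: joints at [1.121, 0.053, 1.613, -0, 1.476, -0.119], TCP at [0.203, 0.591, 0.231] pointing down, gripper open.
Joint ranges: [-3.01, 3.01], [-1.01, 2.22], [0.06, 2.58], [-1.02, 4.17], [0.09, 2.62], [-3.14, 3.14]. Speed limits (rad/s): [2.57, 2.57, 3.14, 3.14, 3.14, 3.14].

### API

Orientations are given as a rotation vector (axis times angle).
In Python, from station import ctrl gives the robot as it stands.
- The arm moves only by the shell command python3 -m handwheel 'ROWS' [OPENING] [FORCE]. ROWS is a JSON object of lists of equal length, an entry for each row: "offset": the shift along the world's x, y, z in units of 40 mm (1.0 is 40 mm), a list of three; "roll": the turn about the world's z in units of 6 degrees (1.0 is 6 degrees). A call has exactly 10 rows; each row is the pose to reach, as a shift and turn from the pose commanded when the call began; what a row does not reach only later rows make up. A row lasts 1/10 s, in which the tool goes at most 50 mm and 8.59 degrees, less where a joint would pass 70% of its speed; a pose out of reach is approached as far as the arm can. A call with a gripper value outside its range is refused whole. OPENING is the finger opening in mm, from 0 to 85.4, set as the call begins (- or left out, the last holds). The fingers move at their own pace and stop on an object; FORCE is the grip in N (left out, the last holds). Time passes only in rows, so rows that repeat a pose let the fingers close, or fill a call up. It gives the time, the measured TCP pose, the force and the opening at its end, in the units of the state.
- ctrl.get_obs(): the state, without advancing time (a new reading comes with each control period).
- ctrl.get_image(name): name is "scene" or "top"; returns a dict with "img" (400x640x3 uint8, red, green, blue), "fx", "fy", "cx", "cy" (pixels), "k1" (the pictures are not rectified: a ray, as slopes to the right and down, at radius r is drawn at 1 + k1 r^2 times it, then the intrinsics apply), "T" (4x4, takes a point from camera to world coordinates). Camera axes: x right, y down, z forward; pixel columns grow to the right and rows downward; lengths in m; the calibration is good to about 2 mm. A picture is of the moment at which its call begins. There is no depth.
- ctrl.finish_job(): hands the job in, once; it reports no verdict.
The state is a dict: "t": time; "q": joint angles; "dq": joint speeds; "effort": joint torques, N m; "tool_pos": TCP position; "tool_rot": TCP orientation; "contact_force": force on the tool from outside, world axes, zero at the start; "wrist_torque": the same for the moment, N m; "opening": finger opening in m.
Only numpy, scipy, OpenCV 4.12 (cv2) and the standard library are available. Lean on these libraries where they do the work, as an engineer would, in place of code of your own. Each camera call takes 0.05 s, during which the arm holds its last target.

### The job

Put the lunch kit together in the wooden caddy: set the triangular rice-ball mold flat in the middle of the long bay between the two raised end boards, and only then lay the short pair of chopsticks level across the tops of those two boards, centred above the mold. Stand the squat sauce cruet in the smaller of the two low bays and the round tin with the knob in the larger one, upright, setting the glass cruet down gently rather than dropping it. Leave the look-alikes (round mold, slim cruet, long cooking chopsticks) and the bento box where they are.

Things in the scene. Friction and masses are not known exactly. Their poses are not given: they have to be found in the camera images.
- caddy: Fixed wooden caddy 170 (x) by 190 mm (y); origin centre of underside, x roughly away from the robot. Floor top z 4, walls 22 high, 6-8 thick. Long bay 154 x 94 mm, centre (0,-42) mm; its raised end boards at x -85 to -77 and 77 to 85, y -95 to 11, flat tops z 50. Smaller low bay 62 x 78, centre (-46,50), nearer the robot; larger low bay 86 x 78, centre (34,50).
- tri_mold: Loose green silicone rice-ball mold, a triangular block with rounded corners, sides about 69 mm, farthest corner 38 mm from the centre, 20 mm high, 60 g. On top in the centre a green grip bar 12 mm thick (along the mold's x), 32 mm long (along its y), from z = 20 to z = 38 mm. Origin: centre of its underside; z up; x points to one rounded corner.
- squat_cruet: Loose squat glass sauce cruet: round body 44 mm in diameter with straight sides up to z = 56 mm, short shoulder, closed stainless cap 26 mm in diameter on top, 76 mm high overall, 130 g. Origin: centre of its underside; z up.
- tin: Loose round bright metal condiment tin, 58 mm in diameter over the lid and 32 mm high, with a black cylindrical knob on the lid 20 mm in diameter from z = 32 to z = 50 mm, 90 g. Origin: centre of its underside; z up.
- short_chopsticks: Loose short pair of dark bamboo chopsticks, 220 mm long, the two lying side by side (17 mm wide, 8 mm high) and fixed together at mid-length by a wooden clip 26 mm long, 20 mm wide, 12 mm high that sits flush with their underside; one rigid piece, 30 g. Origin: mid-length, centre of the underside; x along the sticks, z up.
- round_mold: Look-alike to leave: loose green silicone mold like the triangular one but a round block 64 mm in diameter, 20 mm high, with the same grip bar on top up to z = 38 mm. Origin: centre of its underside.
- slim_cruet: Look-alike to leave: loose glass cruet, slimmer and taller, body 30 mm in diameter, 110 mm high, with the same kind of stainless cap. Origin: centre of its underside.
- long_chopsticks: Look-alike to leave: loose long pair of dark bamboo cooking chopsticks, 280 mm long, 17 mm wide, with the same wooden clip, 12 mm high. Origin: mid-length, centre of the underside; x along the sticks.
- bento: Bystander to leave: loose closed two-tier black lacquered bento box, 176 by 68 mm, 83 mm high, long side along its x. Origin: centre of its underside.
Not all that is in view belongs to the job. Leave any blue look-alike of the tri_mold alone.

How it is judged:
By the outcome, as a careful person would: the job done as asked, in the order asked, and still so for the second after the job is handed in, with the robot touching nothing.
It also fails if it takes over 96 s, if anything falls off the work surface, if the arm or the gripper's body presses on something with over 40 N, if the wrist force passes 120 N, or if a joint passes its speed limit or range.

## Working session

There is one attempt and no reset: what is moved stays moved. The work goes in short steps, Python scripts to look and compute and a shell command to move; the robot and the scene stay as the last step left them, time stands still between calls to the robot, and variables do not carry over. Pictures are saved under pics/ and viewed, and the job is handed in when it is done.

```bash
ls; mkdir -p pics
python3 - <<'E'
from station import ctrl
import cv2,json,numpy as np
o=ctrl.get_obs();print(o)
for n in("scene","top"):
    d=ctrl.get_image(n);cv2.imwrite(f"pics/{n}0.png",d["img"][:,:,::-1])
    np.savez(f"pics/{n}0.npz",**d)
    print(n,{k:d[k] for k in d if k!="img"})
E
```

```text
pics
{'t': 0.0, 'q': array([ 1.12099952e+00,  5.33601038e-02,  1.61430990e+00, -3.86431795e-06,
        1.47600734e+00, -1.18992428e-01]), 'dq': array([-0.0004971 ,  0.00044119,  0.00099577, -0.00112404, -0.00269222,
       -0.00158009]), 'effort': array([ 2.21002258e-03, -3.93668354e+01, -3.70181465e+01, -3.21413415e-05,
        6.87009029e-03,  2.86960915e-05]), 'tool_pos': array([0.20272181, 0.59054141, 0.23005152]), 'tool_rot': array([ 2.55606285,  1.82478147, -0.00286835]), 'contact_force': array([ 0.31923133, -0.15094068, -0.24353944]), 'wrist_torque': array([ 0.06306767, -0.02612603, -0.01277761]), 'opening': 0.08563237117274934}
scene {'fx': 451.0138169713764, 'fy': 451.0138169713764, 'cx': 315.03720912803874, 'cy': 199.35823865844318, 'k1': 0.005481364820408072, 'T': array([[-0.57330409,  0.63802533, -0.51404873,  1.15918449],
       [ 0.81932533,  0.45050639, -0.35461245,  0.42356   ],
       [ 0.00533052, -0.62447392, -0.78102747,  1.02657351],
       [ 0.        ,  0.        ,  0.        ,  1.        ]])}
top {'fx': 479.84851161792716, 'fy': 479.84851161792716, 'cx': 316.4649990728367, 'cy': 207.03322283889486, 'k1': -0.10105487468835582, 'T': array([[ 2.17668467e-02, -9.98321347e-01,  5.36720783e-02,
         4.23970682e-01],
       [-9.99762910e-01, -2.17662339e-02,  5.96027453e-04,
        -2.15736201e-02],
       [ 5.73212081e-04, -5.36723268e-02, -9.98558437e-01,
         1.37831606e+00],
       [ 0.00000000e+00,  0.00000000e+00,  0.00000000e+00,
         1.00000000e+00]])}
```

View pics/top0.png

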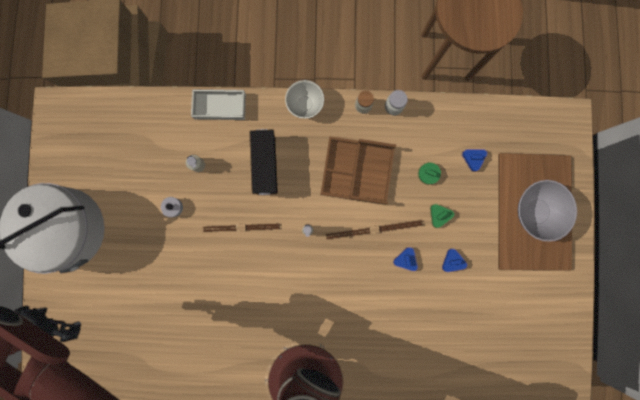

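View pics/scene0.png

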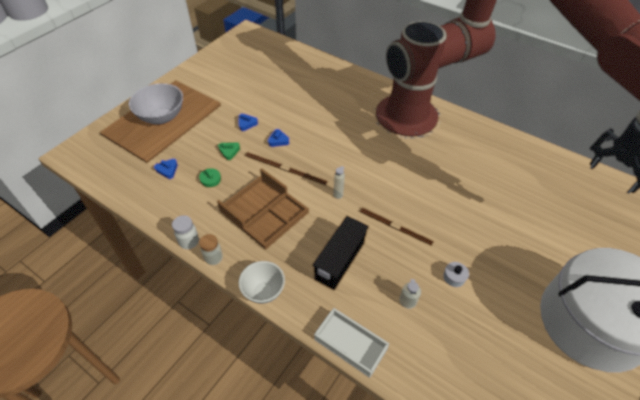

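Top view, robot base at the bottom and world x up. Candidates:
- **Green molds:** (430,174) looks round and (441,216) looks triangular. The blue ones are at (475,159), (407,260) and (454,261).
- **Cruets:** (193,162) looks squat and (308,230) looks slim.
- **Chopsticks:** (242,227) looks short and (375,230) looks long.
- **Tin:** (171,208).

I'll confirm these in enlarged crops.

```bash
cat > h.py <<'E'
import numpy as np,cv2
def load(n): return dict(np.load(f"pics/{n}.npz"))
def ray(d,uv):
    K=np.array([[d["fx"],0,d["cx"]],[0,d["fy"],d["cy"]],[0,0,1]],float)
    p=cv2.undistortPoints(np.array(uv,float).reshape(-1,1,2),K,np.array([d["k1"],0,0,0],float)).reshape(-1,2)
    R=d["T"][:3,:3];return d["T"][:3,3],np.c_[p,np.ones(len(p))]@R.T
def plane(d,uv,z):
    o,r=ray(d,uv);return o+r*((z-o[2])/r[:,2])[:,None]
def proj(d,P):
    P=np.atleast_2d(P);T=np.linalg.inv(d["T"]);K=np.array([[d["fx"],0,d["cx"]],[0,d["fy"],d["cy"]],[0,0,1]],float)
    return cv2.projectPoints(P,cv2.Rodrigues(T[:3,:3])[0],T[:3,3],K,np.array([d["k1"],0,0,0],float))[0].reshape(-1,2)
def snap(tag):
    from station import ctrl
    for n in("scene","top"):
        d=ctrl.get_image(n);np.savez(f"pics/{n}{tag}.npz",**d);cv2.imwrite(f"pics/{n}{tag}.png",d["img"][:,:,::-1])
def crop(n,box,k,out):
    im=load(n)["img"][:,:,::-1];x0,y0,x1,y1=box
    return cv2.imwrite(f"pics/{out}.png",cv2.resize(im[y0:y1,x0:x1],None,fx=k,fy=k,interpolation=cv2.INTER_CUBIC))
E
python3 - <<'E'
from h import *
crop("top0",(150,120,350,250),4,"c1")
crop("top0",(310,120,500,280),4,"c2")
crop("scene0",(320,150,480,310),3.7,"c3")
E
```

```text
(no output)
```

View pics/c1.png

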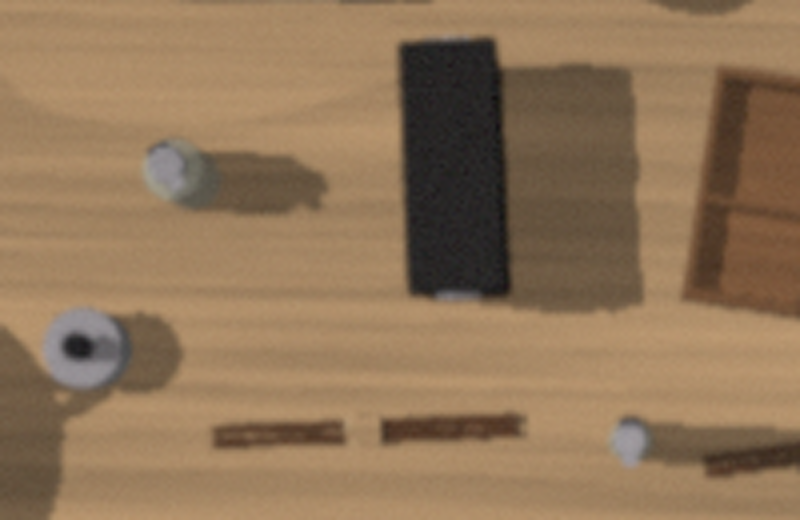

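View pics/c2.png

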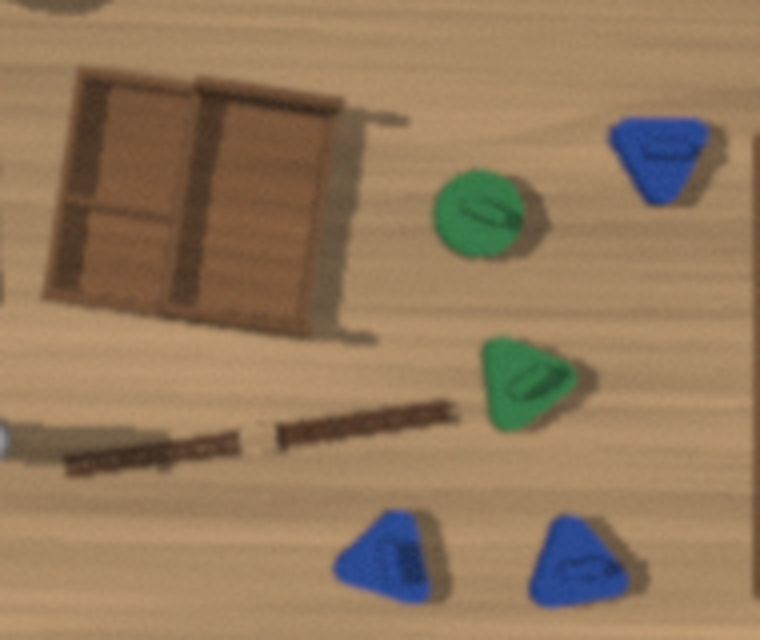

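View pics/c3.png

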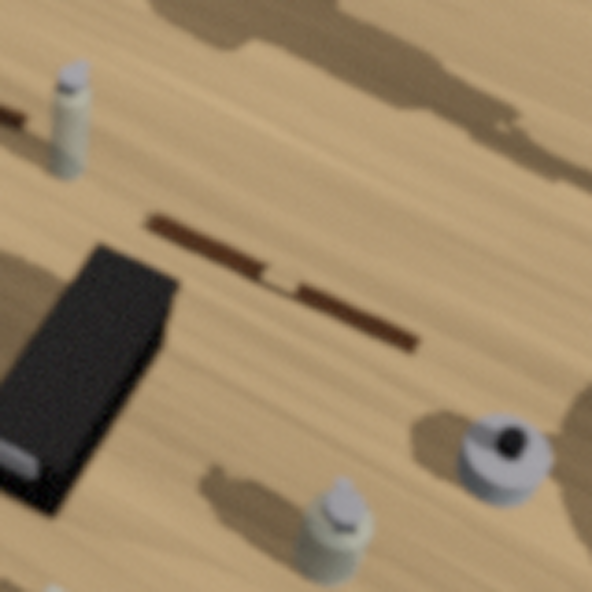

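Confirmed: triangle (441,216), squat cruet (193,162), tin (171,208), short sticks (242,227) and caddy (360,170). Now I'll measure them.

Run:
```python
from h import *
T=load("top0");S=load("scene0")
def big(m,box):
    q=np.zeros_like(m);x0,y0,x1,y1=box;q[y0:y1,x0:x1]=m[y0:y1,x0:x1]
    c=max(cv2.findContours(q,cv2.RETR_EXTERNAL,cv2.CHAIN_APPROX_NONE)[0],key=cv2.contourArea);return c
def hsv(d): return cv2.cvtColor(d["img"],cv2.COLOR_RGB2HSV)
for d,box,n in((T,(425,198,465,235),"tri top"),(T,(410,160,450,190),"round top")):
    h=hsv(d);m=cv2.inRange(h,(45,80,20),(90,255,255));c=big(m,box)
    M=cv2.moments(c);cen=(M["m10"]/M["m00"],M["m01"]/M["m00"])
    _,t=cv2.minEnclosingTriangle(c.astype(np.float32));
    print(n,cen,plane(d,[cen],.02).round(4),plane(d,t,.02).round(4).tolist())
# chopsticks: dark brown
h=hsv(T);m=cv2.inRange(h,(0,90,20),(20,255,105))
for box in((198,215,286,240),(322,215,430,245)):
    q=np.zeros_like(m);x0,y0,x1,y1=box;q[y0:y1,x0:x1]=m[y0:y1,x0:x1]
    p=np.argwhere(q)[:,::-1].astype(float);W=plane(T,p,.008);c=W[:,:2].mean(0)
    r=cv2.fitLine(W[:,:2].astype(np.float32),cv2.DIST_L2,0,0.01,0.01).ravel()
    s=(W[:,:2]-r[2:])@r[:2];mid=r[2:]+r[:2]*(s.min()+s.max())/2
    print("stick",len(p),mid,"len",np.ptp(s),"deg",np.degrees(np.arctan2(r[1],r[0])))
# tin: lid circle and knob
crop("top0",(155,192,190,225),20,"c4");crop("scene0",(435,255,475,295),15,"c5")
crop("top0",(180,148,210,178),20,"c6");crop("scene0",(395,275,430,312),16,"c7")
crop("top0",(428,202,458,232),20,"c8")
crop("top0",(315,130,405,210),8,"c9")
```

```text
tri top (440.3323543808125, 215.12285854136073) [[ 0.4816 -0.3745  0.02  ]] [[0.5208, -0.3425, 0.02], [0.4342, -0.3544, 0.02], [0.4895, -0.4267, 0.02]]
round top (429.4412607449857, 173.08166189111748) [[ 0.6014 -0.3421  0.02  ]] [[0.5972, -0.2802, 0.02], [0.5535, -0.373, 0.02], [0.6574, -0.3726, 0.02]]
stick 291 [0.43433812 0.19269019] len 0.21618334875665324 deg -86.28472
stick 498 [ 0.43707346 -0.18156169] len 0.2882660317873194 deg -81.29035
```

View pics/c4.png

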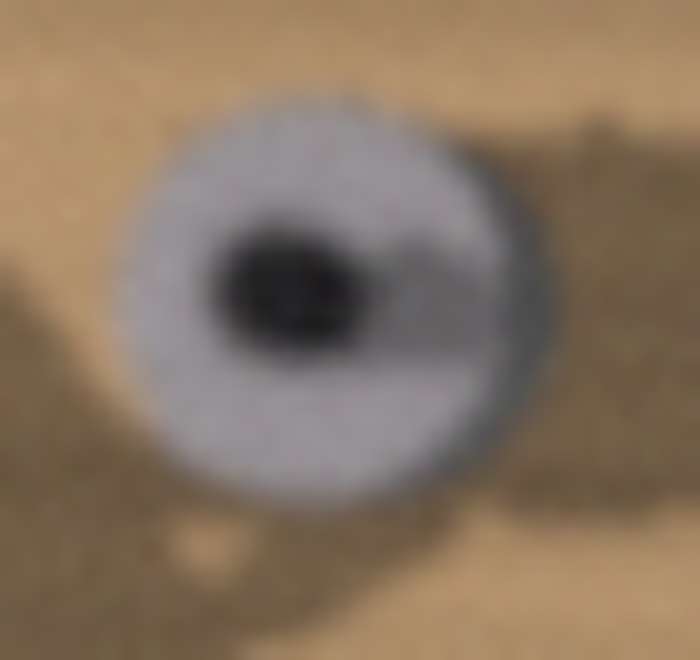

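View pics/c6.png

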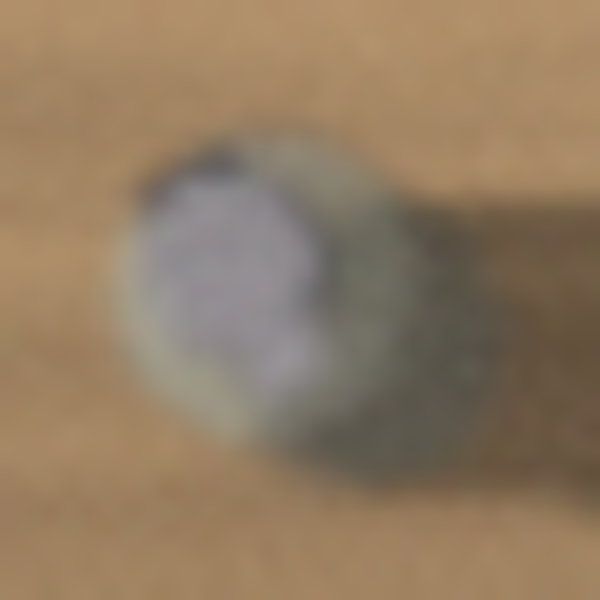

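View pics/c8.png

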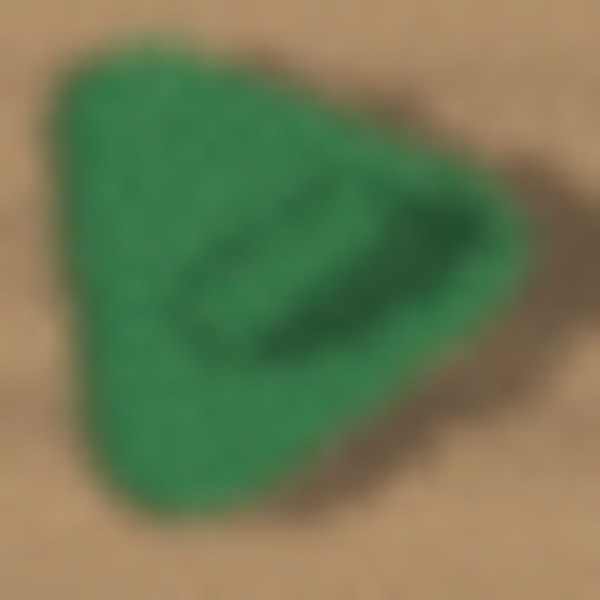

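View pics/c9.png

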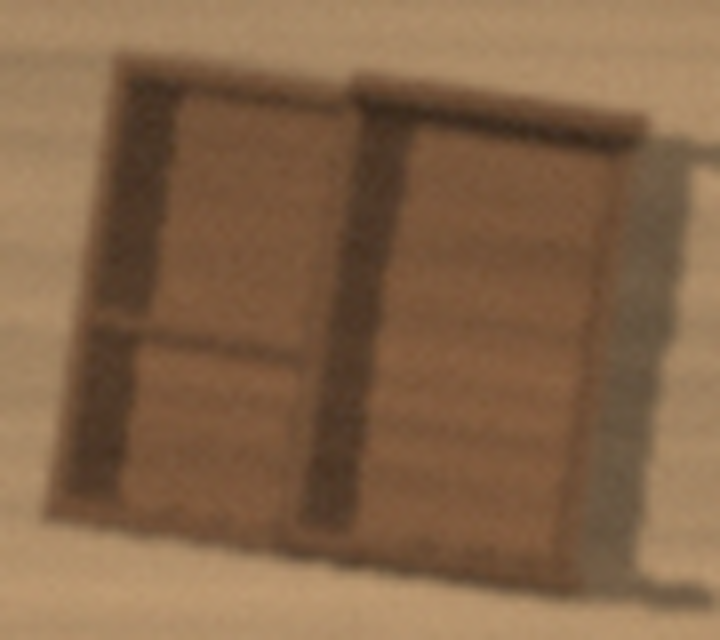

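View pics/c7.png

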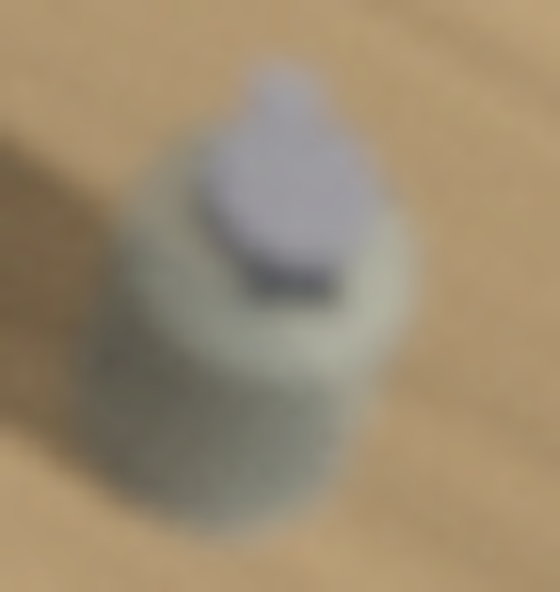

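View pics/c5.png

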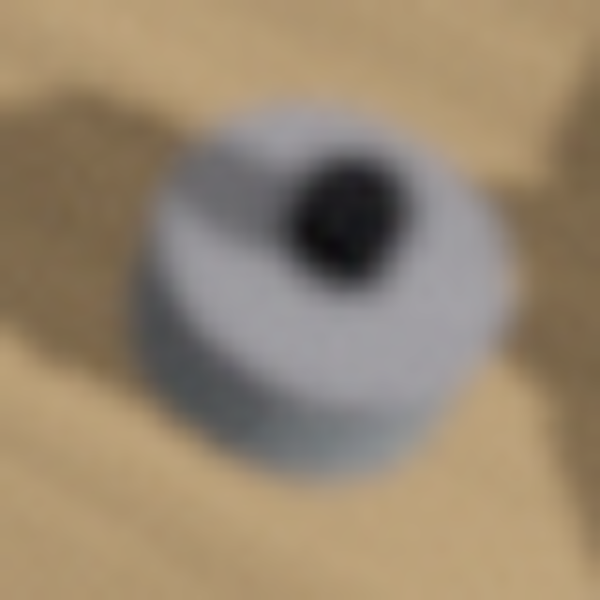

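Run:
```python
from h import *
T=load("top0");S=load("scene0")
f=lambda p,k,o:[(p[0]+.5)/k+o[0]-.5,(p[1]+.5)/k+o[1]-.5]
print("tin lid",plane(T,[f((313,300),20,(155,192))],.032),"knob",plane(T,[f((288,292),20,(155,192))],.05))
print("tin lid S",plane(S,[f((335,255),15,(435,255))],.032),"knob",plane(S,[f((350,222),15,(435,255))],.046))
print("cru cap",plane(T,[f((228,275),20,(180,148))],.076),plane(S,[f((293,190),16,(395,275))],.076))
o=(315,130)
print("c",plane(T,[f((118,52),8,o),f((45,518),8,o)],.022))
print("c50",plane(T,[f((355,70),8,o),f((648,115),8,o),f((580,592),8,o)],.05))
crop("scene0",(210,165,315,250),7,"c10")
```

```text
tin lid [[0.48873269 0.39412712 0.032     ]] knob [[0.48891002 0.39217922 0.05      ]]
tin lid S [[0.48931007 0.3951765  0.032     ]] knob [[0.49153359 0.39505272 0.046     ]]
cru cap [[0.61258442 0.32754976 0.076     ]] [[0.61520724 0.32842683 0.076     ]]
c [[ 0.70089199 -0.05307431  0.022     ]
 [ 0.5332076  -0.03052838  0.022     ]]
c50 [[ 0.69074741 -0.1355622   0.05      ]
 [ 0.67740049 -0.2387389   0.05      ]
 [ 0.50930352 -0.21675897  0.05      ]]
```

View pics/c10.png

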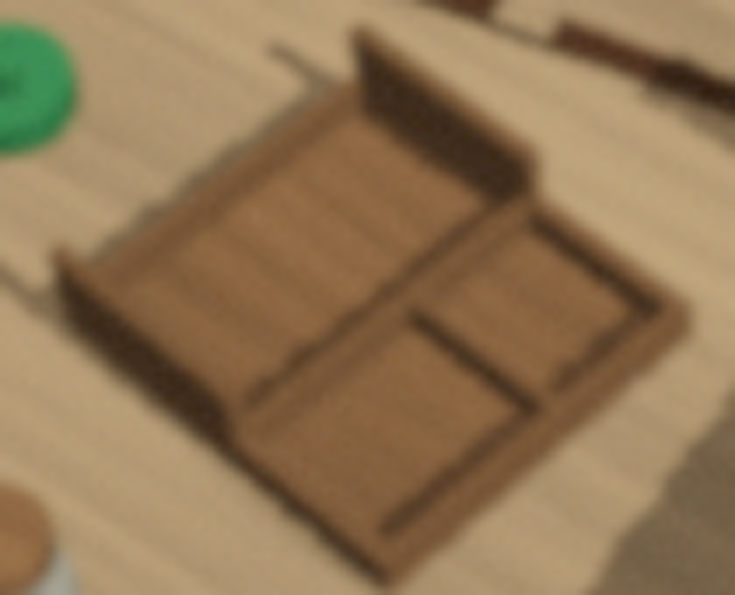

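Run:
```python
from h import *
T=load("top0");S=load("scene0")
f=lambda p,k,o:[(p[0]+.5)/k+o[0]-.5,(p[1]+.5)/k+o[1]-.5]
L=[(T,(118,52),8,(315,130),(85,95,22)),(T,(45,518),8,(315,130),(-85,95,22)),(T,(355,70),8,(315,130),(85,11,50)),(T,(648,115),8,(315,130),(85,-95,50)),(T,(580,592),8,(315,130),(-85,-95,50)),
(S,(388,575),7,(210,165),(85,95,22)),(S,(690,308),7,(210,165),(-85,95,22)),(S,(362,28),7,(210,165),(-85,-95,50)),(S,(536,156),7,(210,165),(-85,11,50)),(S,(60,252),7,(210,165),(85,-95,50))]
for idx in(range(5),range(5,10),range(10)):
    A=[];B=[]
    for i in idx:
        d,p,k,o,c=L[i];A.append(c);B.append(plane(d,[f(p,k,o)],c[2]/1000)[0])
    A=np.array(A)[:,:2]/1000;B=np.array(B)[:,:2]
    a=A-A.mean(0);b=B-B.mean(0);th=np.arctan2((a[:,0]*b[:,1]-a[:,1]*b[:,0]).sum(),(a*b).sum())
    R=np.array([[np.cos(th),-np.sin(th)],[np.sin(th),np.cos(th)]]);t=B.mean(0)-R@A.mean(0)
    print("yaw",np.degrees(th),"org",t.round(4),"res mm",((B-(A@R.T+t))*1000).round(1).tolist())
    for n,c in(("long",(0,-42)),("small",(-46,50)),("large",(34,50))):print(n,(R@np.array(c)/1000+t).round(4))
```

```text
yaw -7.435200652334738 org [ 0.6052 -0.1349] res mm [[-0.9, -1.4], [0.0, -0.8], [-0.1, -0.6], [0.2, 1.4], [0.7, 1.4]]
long [ 0.5997 -0.1766]
small [ 0.566  -0.0794]
large [ 0.6454 -0.0897]
yaw -7.5627667544022925 org [ 0.6074 -0.1327] res mm [[0.3, 1.1], [0.6, -2.0], [2.0, 1.0], [1.9, -2.1], [-4.9, 2.1]]
long [ 0.6019 -0.1743]
small [ 0.5684 -0.0771]
large [ 0.6477 -0.0876]
yaw -7.583777483782668 org [ 0.6063 -0.1338] res mm [[-2.2, -2.2], [-1.4, -2.1], [-1.2, -1.5], [-0.6, 0.4], [-0.2, -0.0], [1.4, 2.2], [1.7, -1.0], [3.2, 2.1], [3.0, -1.1], [-3.7, 3.2]]
long [ 0.6007 -0.1754]
small [ 0.5673 -0.0782]
large [ 0.6466 -0.0887]
```

```bash
python3 -m handwheel '{"offset":[[0,-1,0],[0,-2.1,0],[0,-3.2,0],[0.8,-4.2,0],[1.9,-4.9,0],[3.0,-4.9,0],[4.1,-4.9,0],[5.2,-4.9,0],[6.3,-4.9,0],[7.2,-4.9,0]],"roll":[0,0,0,0,0,0,0,0,0,0]}' 60 30
```

```text
t: 1.1
tool_pos: [0.493, 0.3944, 0.2304]
tool_rot: [2.558, 1.824, -0.002]
contact_force: [-0.5, 1.1, 0.4]
opening: 0.06
```

```bash
python3 -m handwheel '{"offset":[[0,0,-0.8],[0,0,-1.8],[0,0,-2.8],[0,0,-3.6],[0,0,-4.2],[0,0,-4.6],[0,0,-4.8],[0,0,-4.85],[0,0,-4.85],[0,0,-4.85]],"roll":[0,0,0,0,0,0,0,0,0,0]}' 50 30
python3 - <<'E'
from h import *
snap(1);crop("scene1",(400,210,520,310),6,"d1")
E
```

```text
t: 2.1
tool_pos: [0.492, 0.3958, 0.0391]
tool_rot: [2.557, 1.825, 0.005]
contact_force: [0.5, -0.6, 0.3]
opening: 0.0504
```

View pics/d1.png

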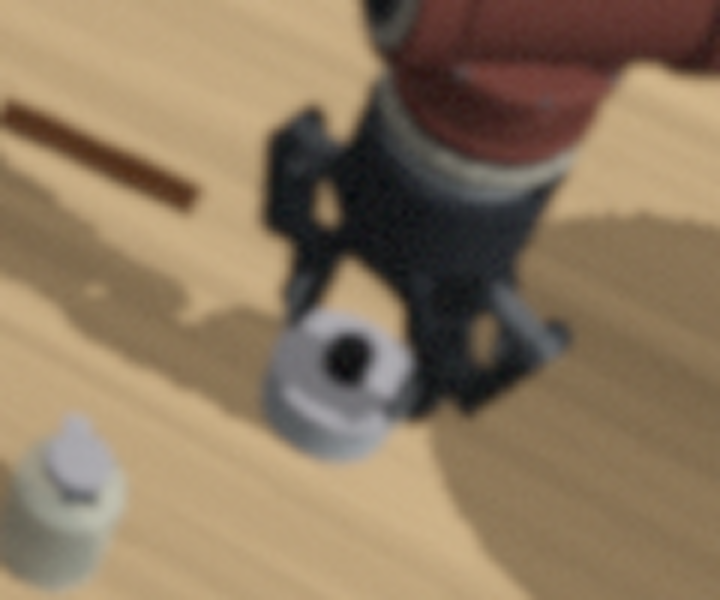

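Picture: the fingers straddle the black knob, at about (350,355) in the crop. I'll close on it.

```bash
python3 -m handwheel '{"offset":[[0,0,0],[0,0,0],[0,0,0],[0,0,0],[0,0,0],[0,0,0],[0,0,0],[0,0,0.1],[0,0,0.5],[0,0,1]],"roll":[0,0,0,0,0,0,0,0,0,0]}' 10 40
python3 - <<'E'
from h import *
snap(2);crop("scene2",(400,190,520,290),6,"d2")
E
```

```text
t: 3.2
tool_pos: [0.4899, 0.3946, 0.0766]
tool_rot: [-2.556, -1.825, 0.005]
contact_force: [-0.6, -0.2, -0.5]
opening: 0.0177
```

View pics/d2.png

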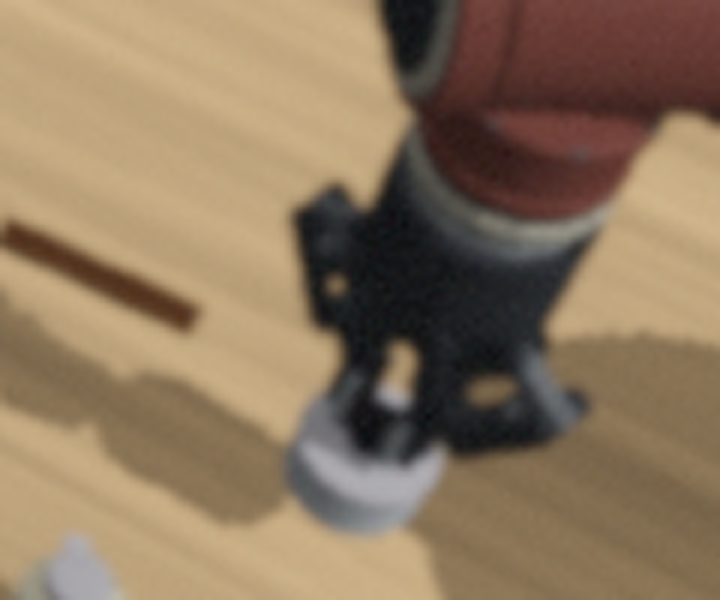

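The tin is lifted. I'll carry it to the large bay.

```bash
python3 -m handwheel '{"offset":[[0,0,1],[0,0,2],[0.3,-0.8,2.8],[0.6,-1.8,3],[0.9,-2.9,3],[1.3,-4.0,3],[1.7,-5.1,3],[2.0,-6.2,3],[2.4,-7.3,3],[2.7,-8.3,3]],"roll":[0,0,0,0,0,0,0,0,0,0]}' 10 40
python3 -m handwheel '{"offset":[[0.4,-1,0],[0.8,-2,0],[1.1,-3,0],[1.2,-3.6,0],[1.2,-3.8,0],[1.2,-3.8,-0.3],[1.2,-3.8,-1.0],[1.2,-3.8,-1.8],[1.2,-3.8,-2.2],[1.2,-3.8,-2.4]],"roll":[0,0,0,0,0,0,0,0,0,0]}' 10 40
python3 - <<'E'
from h import *
snap(3);crop("scene3",(190,100,330,240),5,"d3")
E
```

```text
t: 4.3
tool_pos: [0.5992, 0.061, 0.1968]
tool_rot: [-2.557, -1.825, -0.0]
contact_force: [1.0, -0.5, -1.3]
opening: 0.0176
t: 5.3
tool_pos: [0.6451, -0.0871, 0.0981]
tool_rot: [-2.552, -1.825, 0.005]
contact_force: [0.1, 1.1, -0.9]
opening: 0.0179
```

View pics/d3.png

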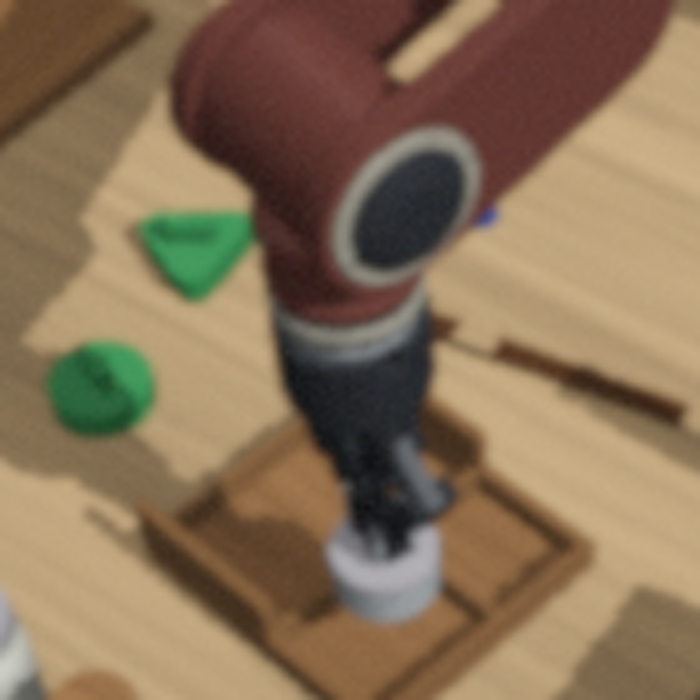

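View pics/top3.png

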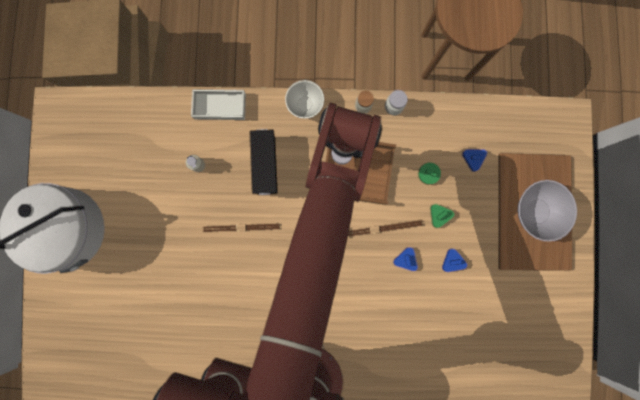

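```bash
python3 - <<'E'
from h import *
print(plane(load("scene3"),[[385/5+190,550/5+100]],.096))
E
python3 -m handwheel '{"offset":[[0,0,-0.4],[0,0,-0.8],[0,0,-1.1],[0,0,-1.3],[0,0,-1.4],[0,0,-1.45],[0,0,-1.48],[0,0,-1.48],[0,0,-1.48],[0,0,-1.48]],"roll":[0,0,0,0,0,0,0,0,0,0]}' 10 40
```

```text
[[ 0.64742019 -0.08038231  0.096     ]]
t: 6.4
tool_pos: [0.6473, -0.089, 0.0427]
tool_rot: [2.556, 1.825, 0.001]
contact_force: [0.3, -0.2, -1.1]
opening: 0.0177
```

```bash
python3 -m handwheel '{"offset":[[0,0,-0.01],[0,0,-0.02],[0,0,-0.03],[0,0,-0.04],[0,0,-0.04],[0,0,-0.04],[0,0,-0.04],[0,0,-0.04],[0,0,-0.04],[0,0,-0.04]],"roll":[0,0,0,0,0,0,0,0,0,0]}' 10 40
```

```text
t: 7.4
tool_pos: [0.6476, -0.0892, 0.0418]
tool_rot: [2.556, 1.825, 0.001]
contact_force: [-1.8, -1.2, 5.2]
opening: 0.018
```

```bash
python3 -m handwheel '{"offset":[[0,0,0],[0,0,0],[0,0,0],[0,0,0],[0,0,0.3],[0,0,0.8],[0,0,1.6],[0,0,2.4],[-0.5,0.7,3],[-0.8,1.6,3]],"roll":[0,0,0,0,0,0,0,0,0,0]}' 48 40
python3 - <<'E'
from h import *
snap(4);crop("scene4",(200,160,320,260),6,"d4")
E
```

```text
t: 8.4
tool_pos: [0.6175, -0.0259, 0.1671]
tool_rot: [2.553, 1.818, 0.011]
contact_force: [0.7, 0.1, -0.7]
opening: 0.0482
```

View pics/d4.png

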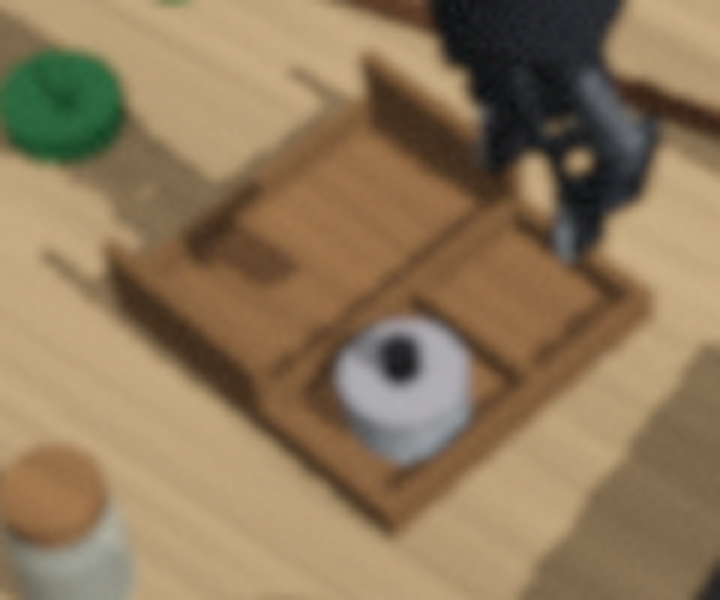

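The tin stands upright in the large bay, at (403,390) in the crop. Next is the squat cruet.

```bash
python3 -m handwheel '{"offset":[[0,0.8,0.3],[0,1.8,0.5],[0,2.9,0.5],[0,4.0,0.5],[0,5.1,0.5],[0,6.2,0.5],[0,7.3,0.5],[0,8.2,0.5],[0,8.7,0.3],[0,8.84,0]],"roll":[0,0,0,0,0,0,0,0,0,0]}' 72 40
python3 -m handwheel '{"offset":[[0,0,0],[0,0,-0.5],[0,0,-1],[0,0,-1.5],[0,0,-2],[0,0,-2.5],[0,0,-2.9],[0,0,-3.1],[0,0,-3.15],[0,0,-3.15]],"roll":[0,0,0,0,0,0,0,0,0,0]}' 72 40
python3 - <<'E'
from h import *
snap(5);crop("scene5",(350,220,470,320),6,"d5")
E
```

```text
t: 9.5
tool_pos: [0.6154, 0.3303, 0.1607]
tool_rot: [2.554, 1.828, 0.002]
contact_force: [0.8, -0.4, -0.4]
opening: 0.072
t: 10.5
tool_pos: [0.6154, 0.3284, 0.0348]
tool_rot: [2.557, 1.825, 0.001]
contact_force: [-0.3, 0.4, 0.2]
opening: 0.0721
```

View pics/d5.png

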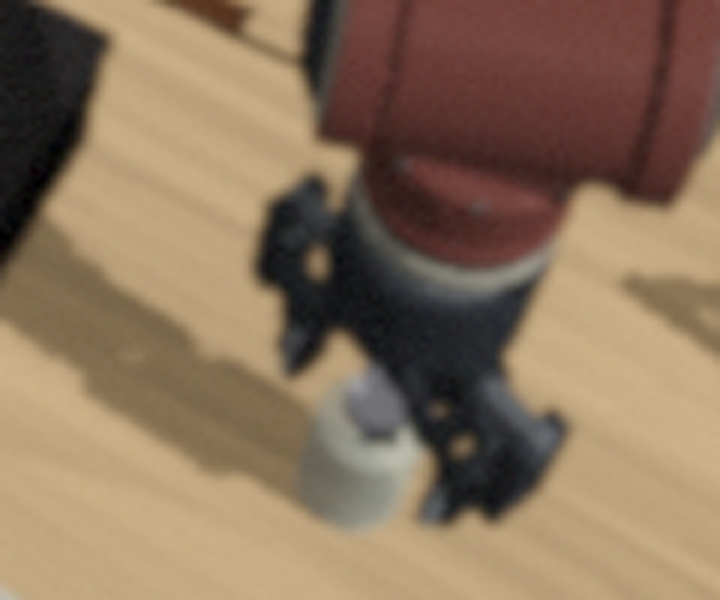

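```bash
python3 -m handwheel '{"offset":[[0,0,0],[0,0,0],[0,0,0],[0,0,0],[0,0,0],[0,0,0],[0,0,0],[0,0,0.1],[0,0,0.5],[0,0,1]],"roll":[0,0,0,0,0,0,0,0,0,0]}' 30 40
python3 - <<'E'
from h import *
snap(6);crop("scene6",(350,210,470,310),6,"d6")
E
```

```text
t: 11.6
tool_pos: [0.6137, 0.3283, 0.0735]
tool_rot: [-2.556, -1.825, 0.005]
contact_force: [0.6, 0.5, -0.4]
opening: 0.0428
```

View pics/d6.png

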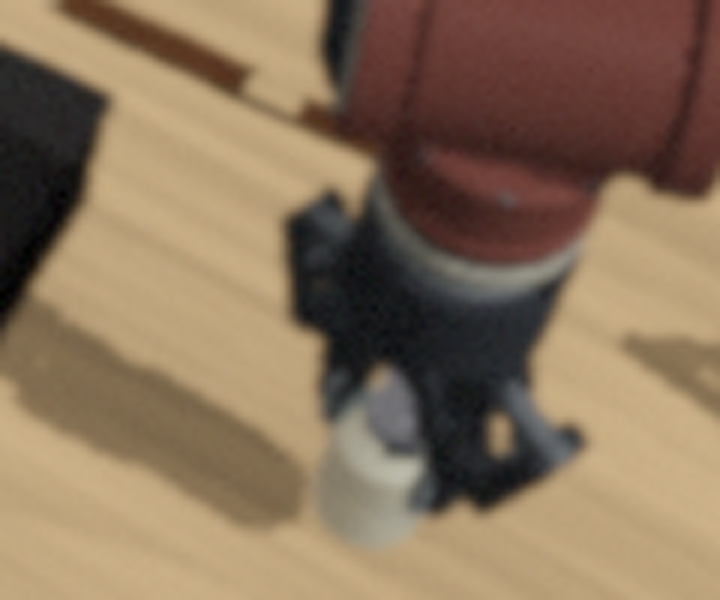

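The cruet is held upright and lifted. I'll carry it over the bento to the small bay.

```bash
python3 -m handwheel '{"offset":[[0,0,0.7],[0,0,1.5],[0,-0.3,2.4],[0,-0.9,3.1],[0,-1.7,3.4],[-0.1,-2.6,3.4],[-0.3,-3.5,3.4],[-0.4,-4.4,3.4],[-0.5,-5.3,3.4],[-0.6,-6.2,3.4]],"roll":[0,0,0,0,0,0,0,0,0,0]}' 30 40
python3 -m handwheel '{"offset":[[-0.1,-0.9,0],[-0.2,-1.8,0],[-0.4,-2.7,0],[-0.5,-3.4,0],[-0.58,-3.8,0],[-0.58,-3.96,-0.3],[-0.58,-3.96,-0.9],[-0.58,-3.96,-1.5],[-0.58,-3.96,-2.0],[-0.58,-3.96,-2.2]],"roll":[0,0,0,0,0,0,0,0,0,0]}' 30 40
python3 - <<'E'
from h import *
snap(7);crop("scene7",(200,120,340,260),5,"d7")
E
```

```text
t: 12.7
tool_pos: [0.5903, 0.0794, 0.2099]
tool_rot: [-2.556, -1.825, 0.001]
contact_force: [1.0, 0.0, -1.6]
opening: 0.0427
t: 13.7
tool_pos: [0.5659, -0.0761, 0.1185]
tool_rot: [-2.552, -1.824, 0.005]
contact_force: [-0.8, 0.2, -1.7]
opening: 0.0427
```

View pics/d7.png

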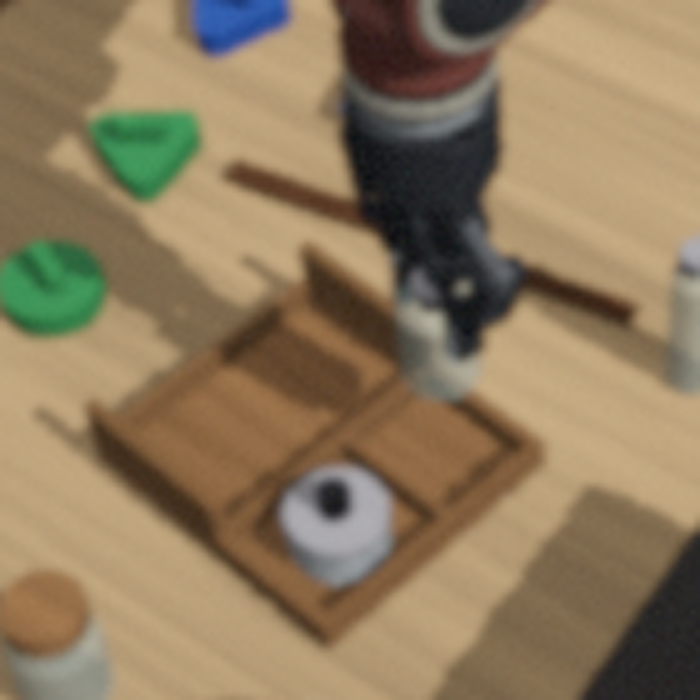

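```bash
python3 -m handwheel '{"offset":[[0,0,-0.3],[0,0,-0.7],[0,0,-1.1],[0,0,-1.4],[0,0,-1.65],[0,0,-1.8],[0,0,-1.9],[0,0,-1.96],[0,0,-2.0],[0,0,-2.02]],"roll":[0,0,0,0,0,0,0,0,0,0]}' 30 40
python3 -m handwheel '{"offset":[[0,0,-0.01],[0,0,-0.02],[0,0,-0.03],[0,0,-0.04],[0,0,-0.05],[0,0,-0.06],[0,0,-0.07],[0,0,-0.08],[0,0,-0.08],[0,0,-0.08]],"roll":[0,0,0,0,0,0,0,0,0,0]}' 30 40
```

```text
t: 14.8
tool_pos: [0.5681, -0.0778, 0.0421]
tool_rot: [2.556, 1.825, 0.001]
contact_force: [0.2, -0.2, -1.2]
opening: 0.0429
t: 15.8
tool_pos: [0.5683, -0.0779, 0.0398]
tool_rot: [2.556, 1.825, 0.0]
contact_force: [-3.5, 1.2, 6.4]
opening: 0.0423
```

```bash
python3 -m handwheel '{"offset":[[0,0,0],[0,0,0],[0,0,0],[0,0,0],[0,0,0.2],[0,0,0.7],[0,0,1.4],[0,0,2.2],[0,0,3],[0,-0.8,3.5]],"roll":[0,0,0,0,0,0,0,0,0,0]}' 64 40
python3 - <<'E'
from h import *
snap(8);crop("scene8",(190,100,330,240),5,"d8")
T=load("top8")
h=cv2.cvtColor(T["img"],cv2.COLOR_RGB2HSV);m=cv2.inRange(h,(45,80,20),(90,255,255))
print(cv2.countNonZero(m[198:235,425:465]))
S=load("scene8");h=cv2.cvtColor(S["img"],cv2.COLOR_RGB2HSV);m=cv2.inRange(h,(45,80,20),(90,255,255))
for c in cv2.findContours(m,cv2.RETR_EXTERNAL,cv2.CHAIN_APPROX_NONE)[0]:
    if cv2.contourArea(c)>60:print(cv2.boundingRect(c),cv2.contourArea(c))
crop("scene0",(210,135,250,165),16,"d8b")
E
```

```text
t: 16.8
tool_pos: [0.569, -0.108, 0.1822]
tool_rot: [2.551, 1.829, 0.005]
contact_force: [0.3, -0.8, 0.1]
opening: 0.0642
375
(199, 168, 22, 19) 299.0
(218, 142, 22, 18) 243.5
```

View pics/d8.png

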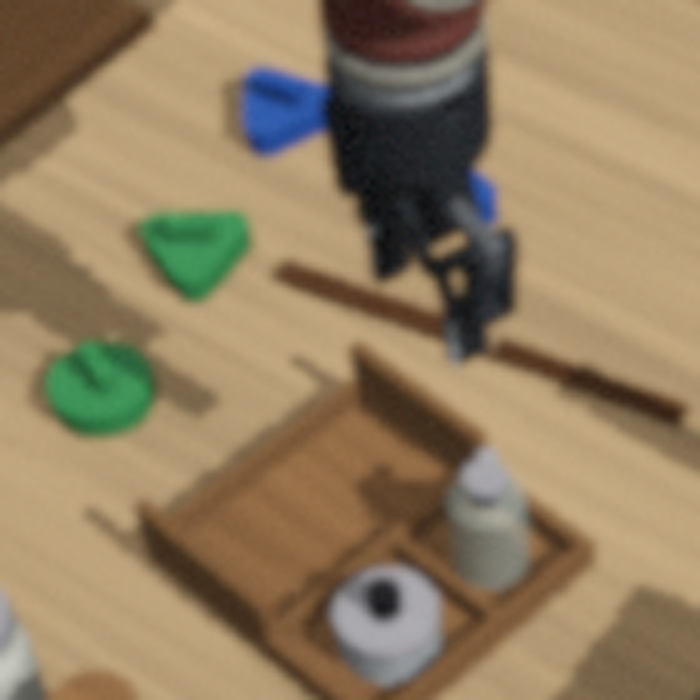

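View pics/d8b.png

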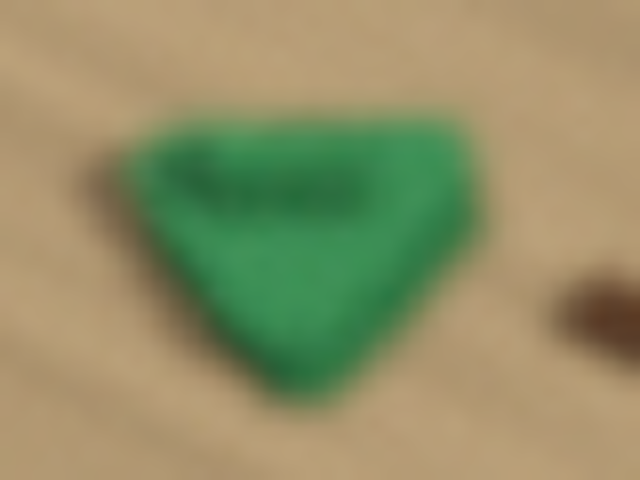

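The cruet stands upright in the small bay. Next is the green triangular mold, with its bar axis near 126° so the jaws go near 36°.

```bash
python3 -m handwheel '{"offset":[[-0.2,-0.7,0],[-0.4,-1.5,0],[-0.7,-2.4,0],[-1.0,-3.3,0],[-1.3,-4.2,0],[-1.6,-5.1,0],[-1.9,-5.9,0],[-2.1,-6.4,-0.4],[-2.14,-6.6,-0.9],[-2.14,-6.6,-1.4]],"roll":[-0.5,-1.2,-2,-2.8,-3.6,-4.4,-5.1,-5.6,-5.75,-5.75]}' 42 40
python3 -m handwheel '{"offset":[[0,0,-0.5],[0,0,-1],[0,0,-1.5],[0,0,-1.9],[0,0,-2.2],[0,0,-2.4],[0,0,-2.48],[0,0,-2.48],[0,0,-2.48],[0,0,-2.48]],"roll":[0,0,0,0,0,0,0,0,0,0]}' 42 40
python3 - <<'E'
from h import *
snap(9);crop("scene9",(170,70,290,190),6,"d9");crop("top9",(410,190,470,240),12,"d9t")
E
```

```text
t: 17.9
tool_pos: [0.4816, -0.3746, 0.1215]
tool_rot: [-2.984, -0.981, 0.0]
contact_force: [-0.1, 0.3, -0.0]
opening: 0.0417
t: 18.9
tool_pos: [0.4827, -0.3743, 0.0244]
tool_rot: [2.982, 0.984, 0.001]
contact_force: [-0.4, 0.3, 0.4]
opening: 0.0423
```

View pics/d9.png

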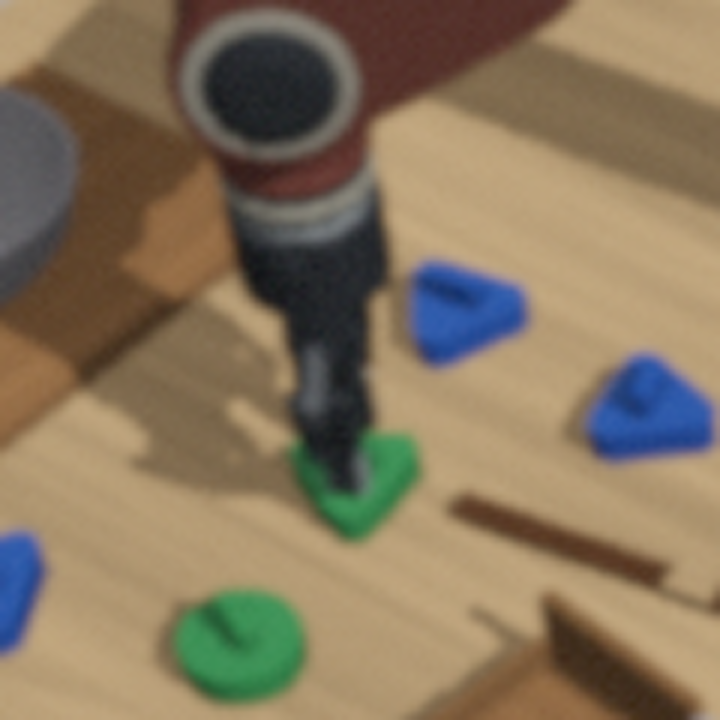

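View pics/d9t.png

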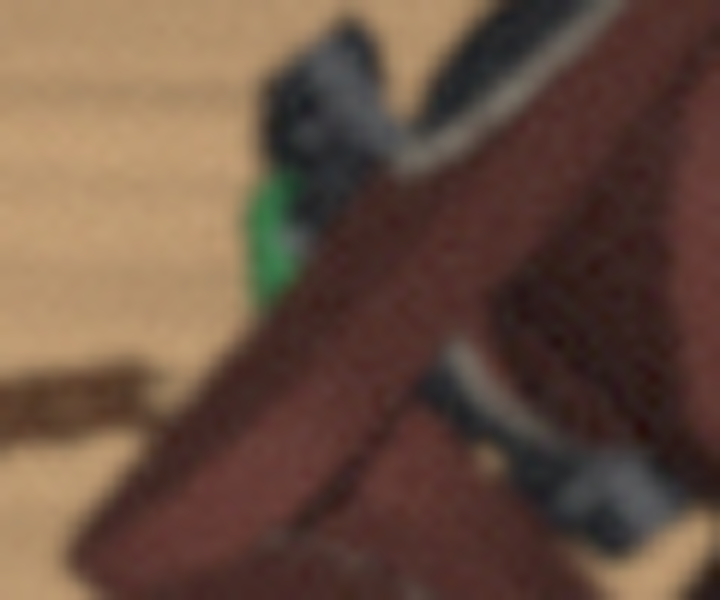

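```bash
python3 -m handwheel '{"offset":[[0,0,0],[0,0,0],[0,0,0],[0,0,0],[0,0,0],[0,0,0],[0,0,0],[0,0,0.1],[0,0,0.5],[0,0,1]],"roll":[0,0,0,0,0,0,0,0,0,0]}' 4 50
python3 - <<'E'
from h import *
snap(10);crop("scene10",(170,60,290,180),6,"d10")
E
```

```text
t: 20.0
tool_pos: [0.4812, -0.3728, 0.0629]
tool_rot: [-2.98, -0.984, 0.002]
contact_force: [-0.0, -0.8, -1.2]
opening: 0.0108
```

View pics/d10.png

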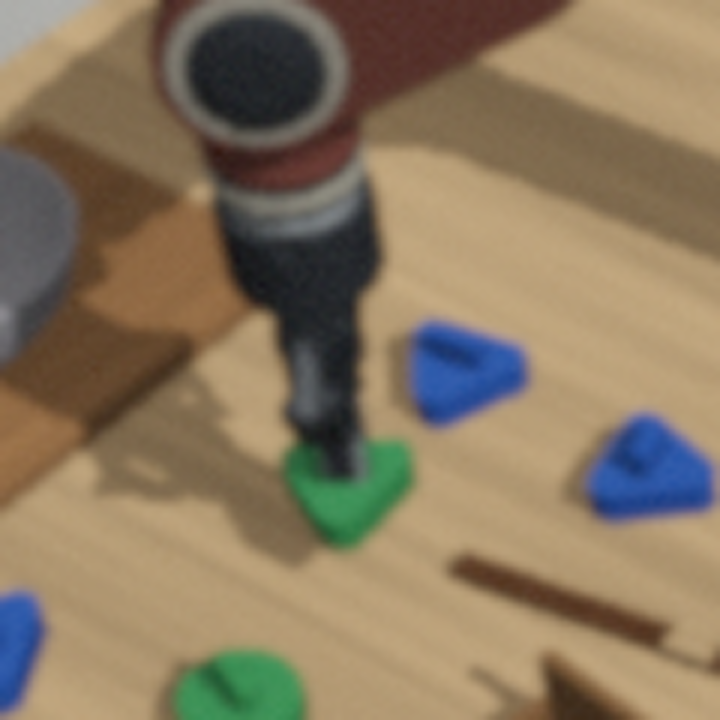

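```bash
python3 -m handwheel '{"offset":[[0,0,0.7],[0,0,1.5],[0.2,0.3,2.2],[0.6,1,2.5],[1.1,1.9,2.5],[1.6,2.8,2.5],[2.1,3.6,2.5],[2.6,4.4,2.5],[2.9,4.85,2.5],[2.97,4.97,2.3]],"roll":[0,0,0,0,0,0,0,0,0,0]}' 4 50
python3 -m handwheel '{"offset":[[0,0,-0.2],[0,0,-0.6],[0,0,-0.9],[0,0,-1.1],[0,0,-1.2],[0,0,-1.2],[0,0,-1.2],[0,0,-1.2],[0,0,-1.2],[0,0,-1.2]],"roll":[0,0,0,0,0,0,0,0,0,0]}' 4 50
python3 - <<'E'
from h import *
snap(11);crop("scene11",(200,100,320,220),6,"d11")
E
```

```text
t: 21.1
tool_pos: [0.6025, -0.173, 0.156]
tool_rot: [2.981, 0.989, 0.003]
contact_force: [-0.7, 0.9, 0.1]
opening: 0.0104
t: 22.1
tool_pos: [0.6013, -0.175, 0.1078]
tool_rot: [2.983, 0.985, 0.001]
contact_force: [0.3, -0.3, -0.4]
opening: 0.0104
```

View pics/d11.png

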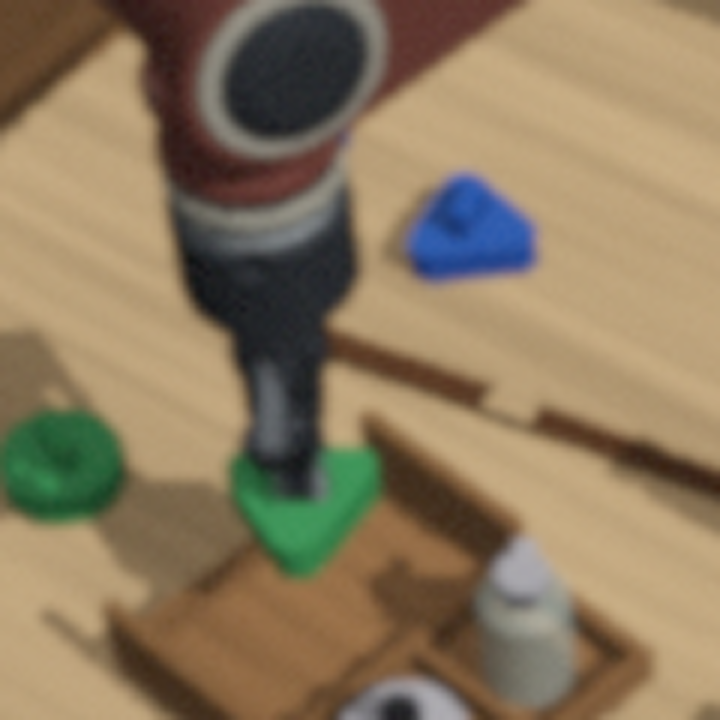

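```bash
python3 -m handwheel '{"offset":[[0,0,-0.3],[0,0,-0.7],[0,0,-1.1],[0,0,-1.4],[0,0,-1.65],[0,0,-1.8],[0,0,-1.9],[0,0,-1.96],[0,0,-2.0],[0,0,-2.02]],"roll":[0,0,0,0,0,0,0,0,0,0]}' 4 50
```

```text
t: 23.2
tool_pos: [0.6015, -0.1751, 0.0277]
tool_rot: [2.983, 0.985, 0.001]
contact_force: [-3.5, 1.2, 6.9]
opening: 0.0103
```

```bash
python3 -m handwheel '{"offset":[[0,0,0],[0,0,0],[0,0,0],[0,0,0],[0,0,0.2],[0,0,0.7],[0,0,1.4],[0,0,2.2],[0,0,3],[-0.4,0.8,3.5]],"roll":[0,0,0,0,0,0,0,0,0,0]}' 36 50
python3 -m handwheel '{"offset":[[-0.4,1,0],[-0.8,2,0],[-1.2,3,0],[-1.6,4,0],[-2.0,5,0],[-2.4,6,0],[-2.8,7,0],[-3.2,7.8,0],[-3.6,8.3,0],[-3.74,8.42,-0.4]],"roll":[-0.5,-1.2,-2,-2.6,-3.2,-3.8,-4.4,-5,-5.4,-5.5]}' 44 50
python3 - <<'E'
from h import *
snap(12);crop("scene12",(200,140,320,260),6,"d12");crop("top12",(315,130,405,210),8,"d12t");crop("top12",(195,180,295,260),7,"d12s")
E
```

```text
t: 24.2
tool_pos: [0.5872, -0.1456, 0.171]
tool_rot: [2.98, 0.979, 0.007]
contact_force: [1.3, 0.5, 1.8]
opening: 0.0363
t: 25.2
tool_pos: [0.436, 0.1961, 0.1531]
tool_rot: [-3.138, -0.101, -0.009]
contact_force: [0.9, -0.2, -0.6]
opening: 0.044
```

View pics/d12.png

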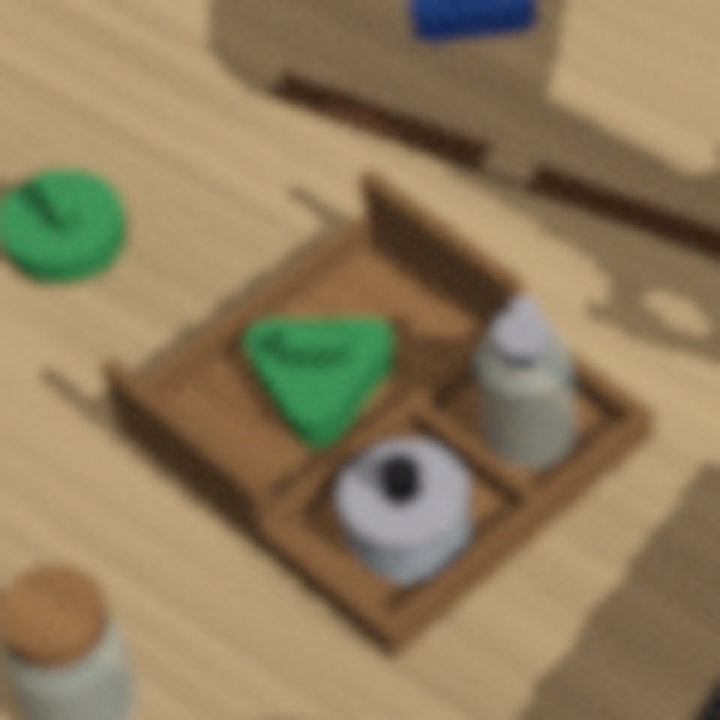

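View pics/d12t.png

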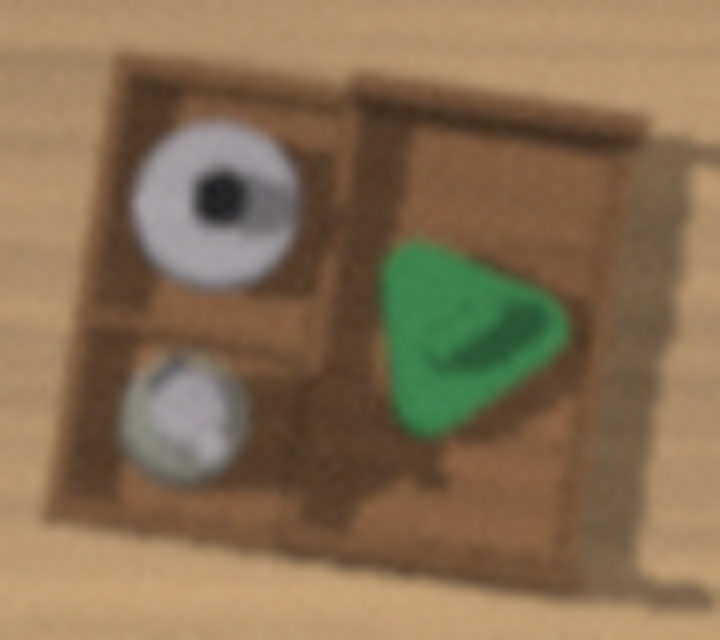

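View pics/d12s.png

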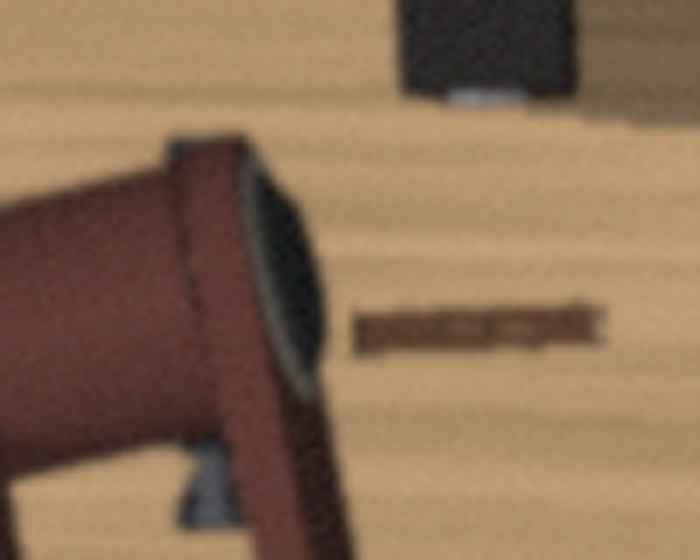

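Run:
```python
from h import *
T=load("top12");S=load("scene12")
th=np.radians(-7.5);R=np.array([[np.cos(th),-np.sin(th)],[np.sin(th),np.cos(th)]]);t=np.array([.6063,-.1338])
for d,b in((T,(355,150,395,192)),(S,(235,185,270,220))):
    h=cv2.cvtColor(d["img"],cv2.COLOR_RGB2HSV);m=cv2.inRange(h,(45,80,20),(90,255,255));q=np.zeros_like(m);q[b[1]:b[3],b[0]:b[2]]=m[b[1]:b[3],b[0]:b[2]]
    c=max(cv2.findContours(q,cv2.RETR_EXTERNAL,cv2.CHAIN_APPROX_NONE)[0],key=cv2.contourArea)
    M=cv2.moments(c);w=plane(d,[[M["m10"]/M["m00"],M["m01"]/M["m00"]]],.022)[0];print(w.round(4),(R.T@(w[:2]-t)).round(4))
f=lambda p,k,o:[(p[0]+.5)/k+o[0]-.5,(p[1]+.5)/k+o[1]-.5]
# clip centre from first images
print(plane(T,[f((362,432),4,(150,120))],.012))
S=load("scene0");crop("scene0",(380,215,415,240),20,"e1");crop("top0",(225,215,255,240),20,"e2")
print(proj(S,[[.435,.1935,.012]]),proj(load("top0"),[[.435,.1935,.012]]))
```

```text
[ 0.6017 -0.1768  0.022 ] [ 0.001  -0.0432]
[ 0.6055 -0.1729  0.022 ] [ 0.0043 -0.0389]
[[0.43385333 0.19567204 0.012     ]]
[[395.13080193 223.92941607]] [[240.8938926  227.24056351]]
```

View pics/e1.png

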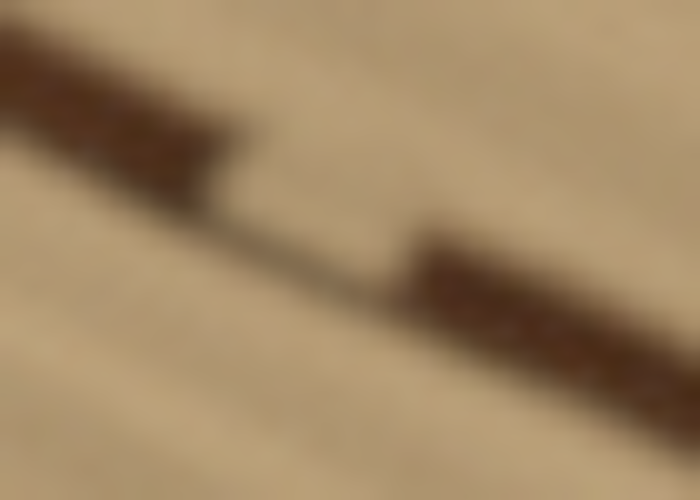

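View pics/e2.png

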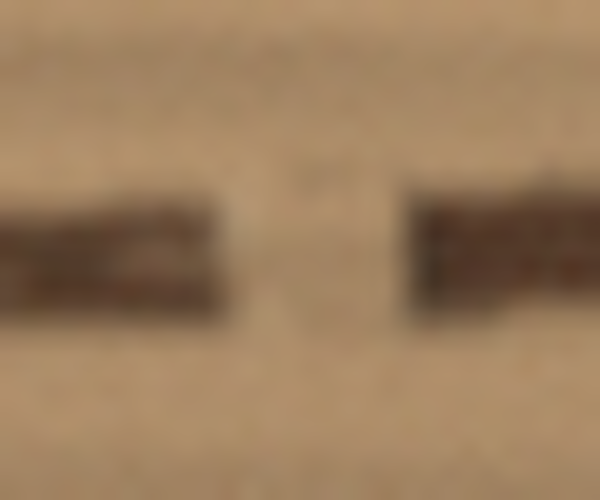

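The mold sits flat, within about 3 mm of the bay centre. Next is the clip of the short sticks at (0.436, 0.195).

```bash
python3 -m handwheel '{"offset":[[0.02,0.04,-0.5],[0.02,0.04,-1.2],[0.02,0.04,-1.9],[0.02,0.04,-2.5],[0.02,0.04,-3],[0.02,0.04,-3.3],[0.02,0.04,-3.5],[0.02,0.04,-3.6],[0.02,0.04,-3.65],[0.02,0.04,-3.65]],"roll":[0,0,0,0,0,0,0,0,0,0]}' 44 50
python3 - <<'E'
from h import *
snap(13);crop("scene13",(330,160,450,260),6,"d13")
E
```

```text
t: 26.3
tool_pos: [0.4367, 0.1956, 0.005]
tool_rot: [-3.14, -0.097, -0.002]
contact_force: [1.2, -0.6, 0.2]
opening: 0.0438
```

View pics/d13.png

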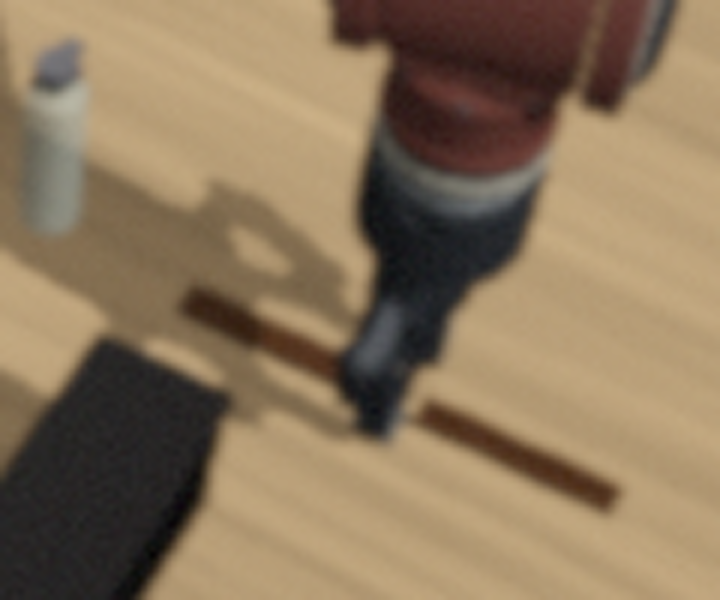

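```bash
python3 -m handwheel '{"offset":[[0,0,0],[0,0,0],[0,0,0],[0,0,0],[0,0,0],[0,0,0],[0,0,0],[0,0,0.1],[0,0,0.5],[0,0,1.2]],"roll":[0,0,0,0,0,0,0,0,0,0]}' 8 50
python3 - <<'E'
from h import *
snap(14);crop("scene14",(330,150,450,250),6,"d14")
E
```

```text
t: 27.4
tool_pos: [0.4336, 0.1948, 0.0503]
tool_rot: [3.139, 0.097, -0.01]
contact_force: [0.4, -0.5, -0.6]
opening: 0.018
```

View pics/d14.png

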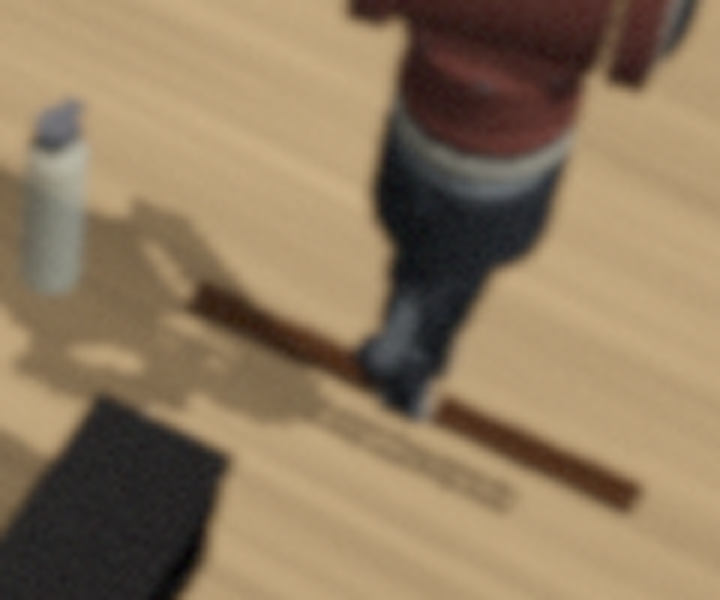

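The sticks are lifted and level. I'll raise them, swing them round and carry them over the caddy.

```bash
python3 -m handwheel '{"offset":[[0,0,0.9],[0,0,1.9],[0,0,2.9],[0,0,3.8],[0.2,-0.4,4.2],[0.5,-1.1,4.2],[0.9,-2,4.2],[1.3,-2.9,4.2],[1.7,-3.8,4.2],[2.1,-4.7,4.2]],"roll":[0,0.3,1,1.9,2.9,3.9,4.9,5.9,6.9,7.9]}' 8 50
python3 -m handwheel '{"offset":[[0.4,-0.9,0],[0.8,-1.8,0],[1.2,-2.7,0],[1.6,-3.6,0],[1.9,-4.3,0],[2.02,-4.56,0],[2.02,-4.56,-0.2],[2.02,-4.56,-0.8],[2.02,-4.56,-1.5],[2.02,-4.56,-2]],"roll":[1,2,3,4,4.8,5.2,5.23,5.23,5.23,5.23]}' 8 50
python3 - <<'E'
from h import *
snap(15);crop("scene15",(190,80,340,230),5,"d15");crop("top15",(300,120,420,220),6,"d15t")
E
```

```text
t: 28.5
tool_pos: [0.5201, 0.006, 0.2191]
tool_rot: [-2.832, -1.357, 0.002]
contact_force: [0.3, 0.7, -0.0]
opening: 0.0184
t: 29.5
tool_pos: [0.5992, -0.1733, 0.1368]
tool_rot: [-2.362, -2.065, 0.003]
contact_force: [0.5, 0.3, 0.3]
opening: 0.0187
```

View pics/d15.png

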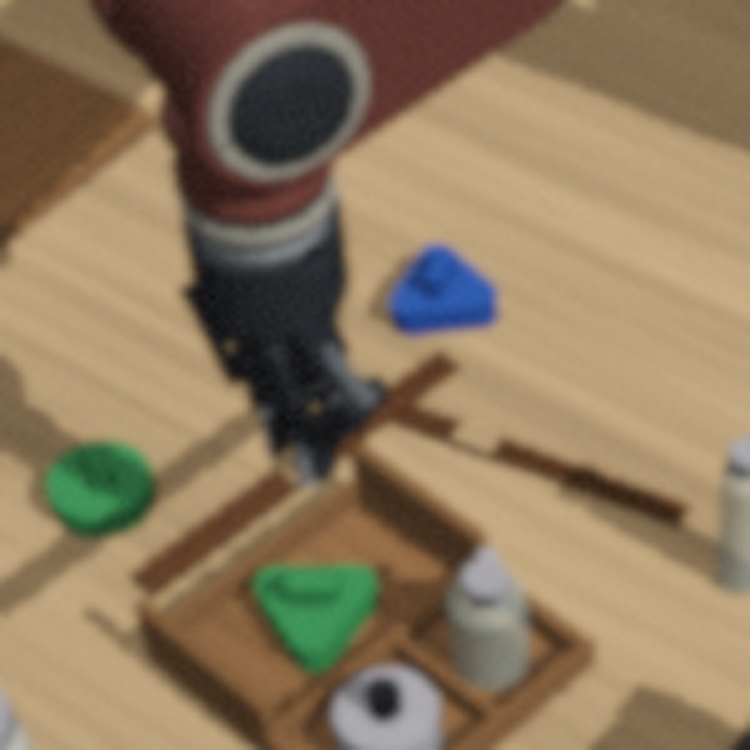

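View pics/d15t.png

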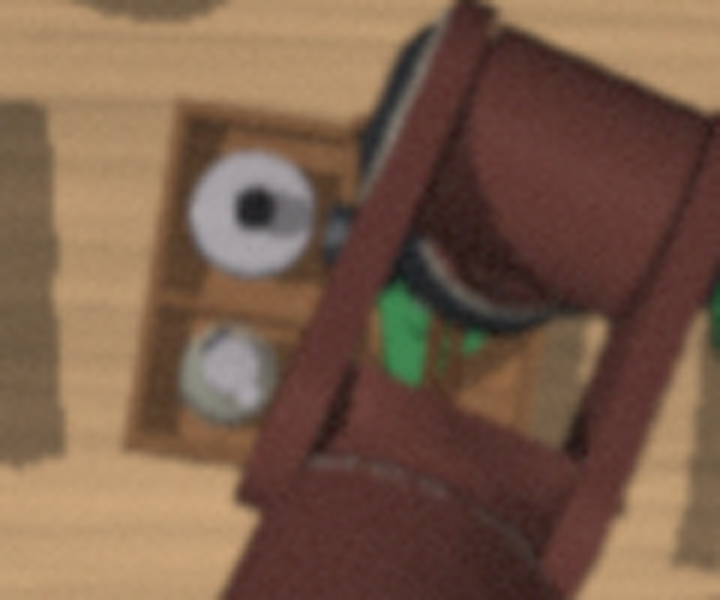

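Run:
```python
from h import *
S=load("scene15")
crop("scene15",(205,140,295,210),8,"d15e")
w=plane(S,[[140/5+190,582/5+80],[452/5+190,362/5+80]],.141);print(w.round(4),w.mean(0),np.linalg.norm(w[0]-w[1]),np.degrees(np.arctan2(*(w[0]-w[1])[[1,0]])))
```

```text
[[ 0.7097 -0.184   0.141 ]
 [ 0.4961 -0.1505  0.141 ]] [ 0.60289566 -0.16725654  0.141     ] 0.21623417725966593 -8.90318904467017
```

View pics/d15e.png

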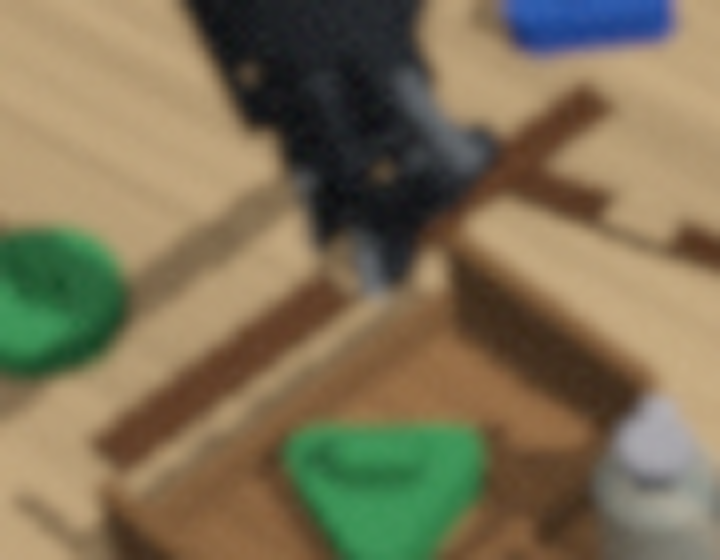

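```bash
python3 -m handwheel '{"offset":[[0,0,-0.3],[0,0,-0.7],[0,0,-1.1],[0,0,-1.4],[0,0,-1.6],[0,0,-1.75],[0,0,-1.85],[0,0,-1.95],[0,0,-2.0],[0,0,-2.0]],"roll":[0,0,0,0,0,0,0,0,0,0]}' 8 50
python3 - <<'E'
from h import *
snap(16);crop("scene16",(205,140,315,240),7,"d16")
E
```

```text
t: 30.6
tool_pos: [0.601, -0.1749, 0.0605]
tool_rot: [2.365, 2.068, -0.0]
contact_force: [0.2, 0.2, 0.6]
opening: 0.0182
```

View pics/d16.png

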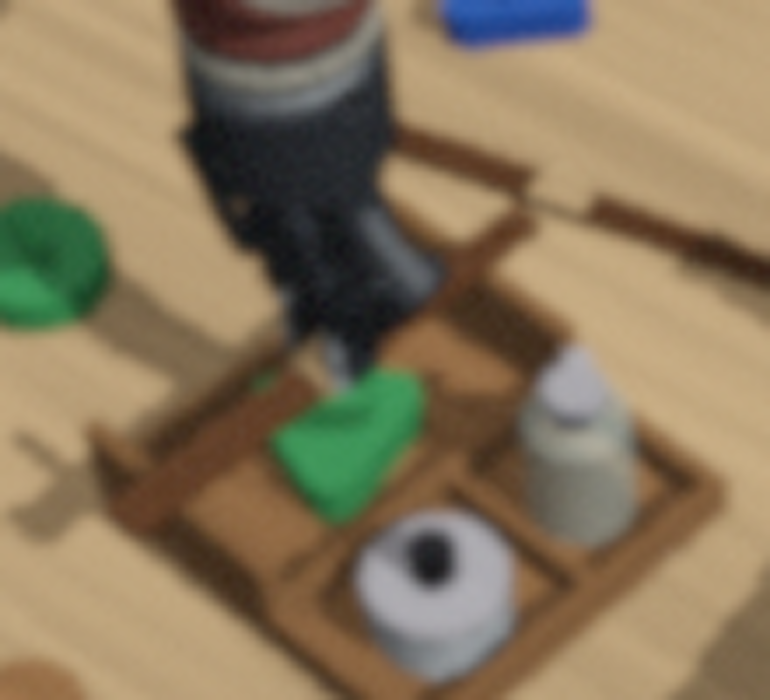

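```bash
python3 -m handwheel '{"offset":[[0,0,-0.02],[0,0,-0.04],[0,0,-0.06],[0,0,-0.08],[0,0,-0.1],[0,0,-0.12],[0,0,-0.14],[0,0,-0.15],[0,0,-0.15],[0,0,-0.15]],"roll":[0,0,0,0,0,0,0,0,0,0]}' 8 50
```

```text
t: 31.7
tool_pos: [0.601, -0.1749, 0.0553]
tool_rot: [-2.365, -2.068, 0.0]
contact_force: [-2.9, 0.8, 5.2]
opening: 0.0183
```

Contact at about 5 N. I'll release and rise.

```bash
python3 -m handwheel '{"offset":[[0,0,0],[0,0,0],[0,0,0],[0,0,0],[0,0,0],[0,0,0.1],[0,0,0.4],[0,0,0.9],[0,0,1.6],[0,0,2.4]],"roll":[0,0,0,0,0,0,0,0,0,0]}' 44 50
python3 -m handwheel '{"offset":[[0,0,0.8],[0,0,1.4],[-0.6,0.6,1.4],[-1.2,1.4,1.4],[-1.8,2.3,1.4],[-2.4,3.2,1.4],[-3,4.1,1.4],[-3.5,5,1.4],[-4,5.8,1.4],[-4,6.2,1.4]],"roll":[0,0,0,0,0,0,0,0,0,0]}' 44 50
python3 - <<'E'
from h import *
snap(17);crop("scene17",(200,140,320,240),6,"d17");crop("top17",(310,125,410,215),7,"d17t")
E
```

```text
t: 32.7
tool_pos: [0.6006, -0.1747, 0.1517]
tool_rot: [-2.364, -2.067, 0.001]
contact_force: [0.8, 0.5, 0.2]
opening: 0.0443
t: 33.7
tool_pos: [0.4394, 0.0751, 0.2077]
tool_rot: [2.362, 2.07, 0.003]
contact_force: [-0.0, 0.0, 0.3]
opening: 0.0438
```

View pics/d17.png

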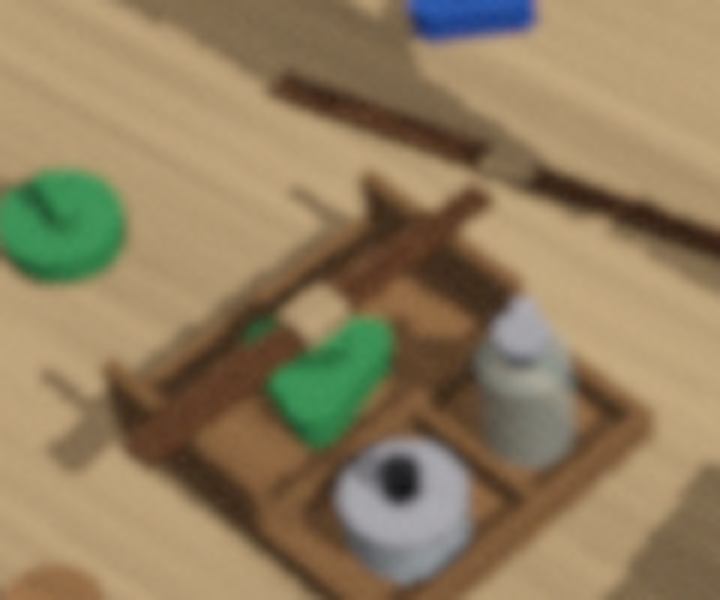

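View pics/d17t.png

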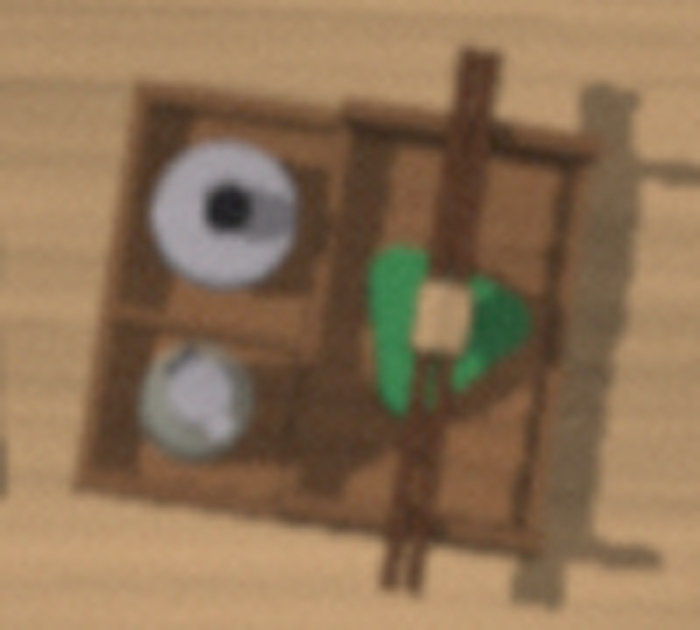

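View pics/top17.png

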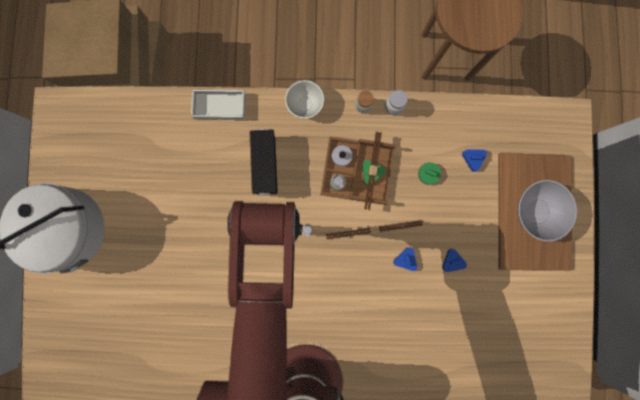

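Run:
```python
from h import *
T=load("top17");th=np.radians(-7.5);R=np.array([[np.cos(th),-np.sin(th)],[np.sin(th),np.cos(th)]]);t=np.array([.6063,-.1338])
f=lambda p:[(p[0]+.5)/7+309.5,(p[1]+.5)/7+124.5]
w=plane(T,[f((443,316)),f((478,50)),f((403,590))],[.062,.058,.058]);print(((w[:,:2]-t)@R).round(4))
for a,b in(("scene0","scene17"),("top0","top17")):
    cv2.imwrite(f"pics/df_{a}.png",cv2.absdiff(load(a)["img"],load(b)["img"])*2)
```

```text
[[ 0.0005 -0.0409]
 [ 0.109  -0.0398]
 [-0.1089 -0.0414]]
```

View pics/scene17.png

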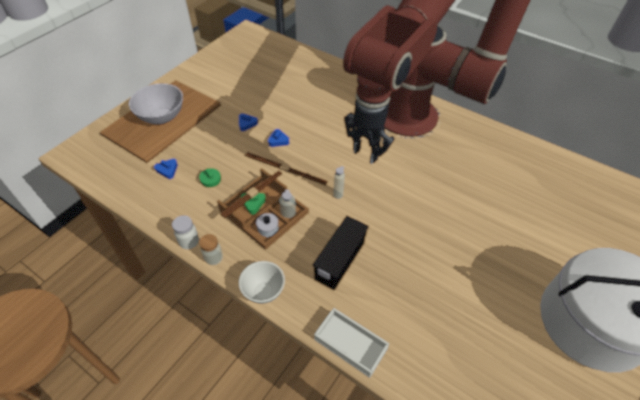

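View pics/df_scene0.png

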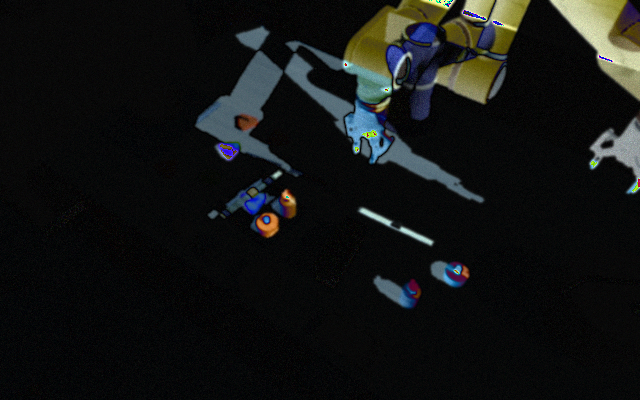

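The sticks lie centred in the caddy frame (0.5, -41 mm) and level. The difference image shows only the four task objects, shadows and the arm have changed, so I'm handing in.

```bash
python3 -c "
from station import ctrl
print(ctrl.finish_job(), ctrl.get_obs()['t'])"
```

```text
the job is handed in; nothing more can be done
the job is handed in; nothing more can be done
```

The lunch kit is together in the caddy, and I handed the job in about 34 s into the 96 s allowed. I placed the tin in the large bay first, then the squat cruet in the small bay, the triangular mold in the long bay, and last the short chopsticks across the two boards.

What the last checks showed:
- **Chopsticks:** in the top view the sticks lie parallel to the caddy, with the clip at caddy (0.5, -41) mm against the wanted (0, -42). Levelness was judged only by eye, in the last scene picture.
- **Mold:** it looks flat in the bay, within about 1.5 mm of centre in the top view. The scene camera put it 4–5 mm off and disagreed with the top view by a few millimetres throughout, so I relied mainly on the top view.
- **Tin and cruet:** both stand upright in their bays. The cruet was lowered in small steps, with about 6 N at contact.
- **Everything else:** the before-and-after scene picture shows only the four task objects, shadows and the arm changed. The look-alikes, blue molds and bento box stayed where they were.

The highest contact force I saw, read at the end of each move, was about 7 N. `finish_job` reports no verdict, so I have no confirmation of the final second after handing in.

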